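# Fit the mounting plate into the wiring enclosure

## Task

Put the mounting plate with the terminal row into the grey steel enclosure: it is longer than the opening, so pass it in tilted, one end first, under the wide lip, and lay it flat on the two ledges inside. Then slide it along the ledges under the two spring clips at the other end until it is fully home against both stops, and let go of it. Work by feel, with light forces, so that nothing is bent or dropped, and leave the tools lying round it as they are.

Things in the scene. Friction and masses are not known exactly. Their poses are not given: they have to be found in the camera images.
- enclosure: Grey sheet-steel wiring box, door off, lying on its back, open side up, immovable: 205 mm long (x, pointing away from the robot), 131 wide (y), 80 high. Origin on the bench under the middle of the opening. A lip 3 mm thick (z 77 to 80 mm) runs round inside its top and leaves an opening 146 x 102 mm (x +-73, y +-51). Small steel lugs stick out 14 mm at the foot of its long sides.
- opening (a point): Middle of the enclosure's opening, level with the top of the lip, 80 mm above the bench; axes as the enclosure's.
- wide_lip (a point): Middle of the inner edge of the wide lip at the enclosure's near end (enclosure x = -73 mm), top of the lip, z = 80 mm. Under this lip there is a free pocket 31 mm deep: the inner end wall is at enclosure x = -104 mm.
- far_lip (a point): Middle of the inner edge of the narrow lip at the enclosure's far end (enclosure x = +73 mm), top of the lip, z = 80 mm. The inner end wall behind it is at enclosure x = +96 mm; the clips stand below it.
- ledge_level (a point): Point on the enclosure's middle axis at the MIDDLE of the ledges' adjustment, 48 mm above the bench; not measured on them. Two level steel ledges run along both inner side walls, from enclosure y = +-36 mm outward, over the whole length. In each start their top faces stand anywhere from 38 to 58 mm above the bench: find them by feel.
- stop_line (a point): Nominal line of the stops (enclosure x = +88 mm, z = 48 mm), not measured. Each ledge ends there in an upright stop, with a spring leaf before it (y +-37 to 57 mm): nose 5 mm over the ledge at x = +73, sloping to 1.5 mm at x = +83. The plate lifts both by 1.5 mm: 5 to 10 N of push, more if it is leant on. They sit up to 2.5 mm nearer or farther in each start: find the stops by feel.
- plate: Bare metal mounting plate 168 mm (x) x 96 mm (y) x 3 mm, 0.3 to 0.55 kg, flat on the bench at the start, long way roughly along world y; origin mid-underside, z up, balance point near it. Fits either way round. A 35 mm wide rail crosses it along y (y +-40, top at 10.5 mm); a brass stud 12 mm high stands at x 45, y 33. More than 40 N against enclosure, ledges or clips bends it.
- terminals (a point): Middle of the top of the row of dark grey wiring terminals, fast on the plate's rail, 43 mm above the plate's underside; axes as the plate's. The row is 42 mm across (plate x +-21) and 58 mm long (plate y +-29) and starts 8 mm above the underside: grip it across its x, by the upright faces at x = +-21 mm, pads below 38 mm (above, it steps in).
- electrical_tape: Roll of black tape lying flat on the bench, 58 mm across, 19 mm high, a bystander; origin at the middle of its underside.
- screwdriver_blue: Screwdriver with a blue handle lying on the bench beyond the right end of the plate, 160 mm long, 26 mm high, a bystander; origin at the middle of its underside.
- tool_box: Closed red tool box, fixed, 420 mm wide, 190 mm deep, 190 mm high (carrying handle to 215 mm), between the robot and the plate; its rear wall stands 98 mm behind its origin (middle of its foot).
- door_face (a point): Point on the face of the closed door behind the bench, a solid upright plane at x = 0.648 m: keep the ends of the plate and the wrist clear of it when turning.
- slip_pliers: Pliers with red handles lying on the bench to the left in front of the enclosure, 209 mm long, 14 mm high, a bystander; origin at the middle of their underside.

How it is judged (in metres and radians):
On the way, in this order (a step that is already met when the one before it is completed fails the run):
1. the plate, tilted, reaches under the wide near lip while its other end is still above the opening (z of plate in the frame of enclosure below 0.115 m and angle between plate's own z axis and vertical above 0.1 rad and x of plate in the frame of enclosure below -0.006 m), for 0.1 s.
2. the plate lies flat on both ledges inside the enclosure, below the lip (z of ledges_c2 in the frame of plate between 0.001 and 0.005 m and z of ledges_c5 in the frame of plate between 0.001 and 0.005 m and z of plate in the frame of enclosure below 0.062 m and y of plate in the frame of enclosure between -0.01 and 0.01 m and x of plate in the frame of enclosure between -0.025 and 0.01 m), for 0.2 s.
At the end, for the whole second after the job is handed in: The plate lies flat on both ledges (within 2 mm of them), its far end under both clips and against both stops (gap at most 2 mm), its length along the enclosure (within 0.03 rad) and its middle within 10 mm of the enclosure's long axis, level, released and at rest (all of step 2 and x of ledges_c2 in the frame of plate between -0.088 and 0.088 m and x of ledges_c5 in the frame of plate between -0.088 and 0.088 m and angle between the x axis of plate and the x axis of enclosure, either way round below 0.03 rad and angle between the z axis of plate and the z axis of enclosure, either way round below 0.025 rad and linear speed of plate below 0.01 m/s and contact force between the fingers and plate below 0.1 N); the robot touches nothing.
It fails at once if the plate is pressed or knocked against the enclosure with more than 40 N (contact force between plate and enclosure above 40 N).
It fails at once if the plate is pressed or knocked against the ledges, clips or stops with more than 40 N (contact force between plate and ledges above 40 N).
It fails at once if the plate is let fall (linear speed of plate above 0.2 m/s and contact force between the fingers and plate below 0.1 N).
It fails at once if a bystander tool is moved more than 20 mm (distance of any of electrical_tape, screwdriver_blue, slip_pliers from where it was at the start of the episode above 0.02 m).
It also fails if it takes over 72 s, if anything falls off the work surface, if the arm or the gripper's body presses on something with over 40 N, if the wrist force passes 120 N, or if a joint passes its speed limit or range.

## Robot

A 6-joint arm with a two-finger parallel gripper is mounted at the origin on the work surface; the furniture and walls round the work are solid. World frame = base frame: x ahead of the robot, y to its left, z up, the work surface at z = 0. Lengths are in mm, angles in rad, forces in N, time in s.
With the tool pointing down it reaches from about 350 to 775 mm from the base axis. Payload 7.3 kg.
Tool frame: the origin (TCP) lies at the centre of the arm's flange, where the gripper is bolted on; the fingertips stand 178 mm ahead of it and the grasp point (between the pads) lies 159 mm ahead of it; z points along the fingers, y is the direction in which the jaws open and shut (so a half turn about z gives the same grasp; the last joint's range is limited). The gripper opens to 92 mm and grips with 3 to 60 N. Pads are 19 mm wide; open, the fingers measure 130 mm over their backs; the gripper's body (75 mm by 190 mm) begins 47 mm behind the grasp point.
Start: joints at [-1.463, 0.342, 1.524, -0, 1.275, -0.146], TCP at [131.839, -508.179, 404.741] pointing down, gripper open.
Joint ranges: [-2.53, 2.53], [-0.77, 2.02], [0.04, 2.7], [-1, 4.14], [0.28, 2.66], [-3.11, 3.11]. Speed limits (rad/s): [2.57, 2.57, 3.14, 3.14, 3.14, 3.14].

## Interface

Orientations are given as [roll, pitch, yaw] about the fixed x, y, z axes, in that order (R = Rz(yaw) Ry(pitch) Rx(roll)).
In Python, from plant import get_obs, capture, close_job gives the robot as it stands. The module is installed in compiled form; this text tells all that it offers.
- The arm moves only by the shell command python3 -m pendant 'ROWS'. ROWS is JSON, a list of rows, each a list of 3 entries, a list of its own where there are three numbers: the shift along the tool's x, y, z in m, then the turn, a rotation vector about the tool's x, y, z in rad, then the finger opening in m, from 0 to 0.0918. In form: [[[tx, ty, tz], [wx, wy, wz], fingers], ...]. A call has 1 to 10 rows; each row is the pose to reach, as a shift and turn from the pose commanded when the call began, along the tool's axes at that moment; what a row does not reach only later rows make up. A row lasts 1/12 s, in which the tool goes at most 41.7 mm and 7.16 degrees, less where a joint would pass 70% of its speed; a pose out of reach is approached as far as the arm can. A call with a gripper value outside its range is refused whole. The fingers move at their own pace and stop on an object; the grip force is fixed at half the most. Time passes only in rows, so rows that repeat a pose let the fingers close. It gives the time, the measured TCP pose, the force and the opening at its end, in the units of the state.
- get_obs(): the state, without advancing time (a new reading comes with each control period).
- capture(name): name is "scene" or "top" or "wrist"; returns a dict with "color" (384x512x3 uint8, red, green, blue), "mtx" (3x3 intrinsics, pixels), "rvec" (rotation vector, rad) and "tvec" (3), from world to camera coordinates, as OpenCV has them. Camera axes: x right, y down, z forward; pixel columns grow to the right and rows downward; lengths in mm; the calibration is good to about 2 mm. A picture is of the moment at which its call begins. There is no depth.
- close_job(): hands the job in, once; it reports no verdict.
The state is a dict: "time": time; "joint_positions": joint angles; "dq": joint speeds; "tau": joint torques, N m; "tool_pos": TCP position; "tcp_rot": TCP orientation; "contact_force": force on the tool from outside, world axes, zero at the start; "moment": the same for the moment, N m; "grip_width": finger opening in mm.
Only numpy, scipy, OpenCV 4.12 (cv2) and the standard library are available. Lean on these libraries where they do the work, as an engineer would, in place of code of your own. Each camera call takes 0.05 s, during which the arm holds its last target. There are 200 camera calls.

## Working session

There is one attempt and no reset: what is moved stays moved. The work goes in short steps, Python scripts to look and compute and a shell command to move; the robot and the scene stay as the last step left them, time stands still between calls to the robot, and variables do not carry over. Pictures are saved under pics/ and viewed, about 8 in all and at most 12, crops included, and the job is handed in when it is done.

```bash
mkdir -p pics; python3 - <<'E'
from plant import get_obs,capture
import cv2,numpy as np
print(get_obs())
for n in ("scene","top"):
    c=capture(n); cv2.imwrite(f"pics/{n}0.png",c["color"][:,:,::-1]); 
    R=cv2.Rodrigues(np.array(c["rvec"]))[0]; print(n,np.array(c["mtx"]).tolist(),(-R.T@np.array(c["tvec"]).ravel()).round(1),R.round(3).tolist())
    np.savez(f"{n}0.npz",**c)
E
```

```text
{'time': 0.0, 'joint_positions': array([-1.46297349e+00,  3.42755152e-01,  1.52502391e+00, -8.71456297e-06,
        1.27538867e+00, -1.45998404e-01]), 'dq': array([-0.00095882,  0.00081097, -0.00104485, -0.00089557,  0.00023334,
       -0.00078587]), 'tau': array([ 2.95395446e-03, -4.31244206e+01, -2.44215006e+01,  7.19854049e-02,
        5.60346083e-02, -1.53154861e-04]), 'tool_pos': array([ 131.83694717, -508.0424957 ,  404.02550545]), 'tcp_rot': array([-3.14003313e+00, -2.20897538e-04,  2.53823612e-01]), 'contact_force': array([-0.19395785,  0.08069796,  0.24778303]), 'moment': array([ 0.01994101, -0.04250381, -0.04632622]), 'grip_width': 91.6564396875359}
scene [[486.1305660049259, 0.0, 250.6600767488665], [0.0, 486.1305660049259, 199.165727010069], [0.0, 0.0, 1.0]] [-110.4  693.   987.8] [[-0.773, -0.635, 0.015], [-0.449, 0.53, -0.72], [0.449, -0.563, -0.694]]
top [[351.77697849950357, 0.0, 259.20568347201873], [0.0, 351.77697849950357, 193.1758213881333], [0.0, 0.0, 1.0]] [ 264.4  -26.3 1020. ] [[0.068, -0.998, 0.008], [-0.969, -0.068, -0.237], [0.237, 0.009, -0.972]]
```

View pics/scene0.png

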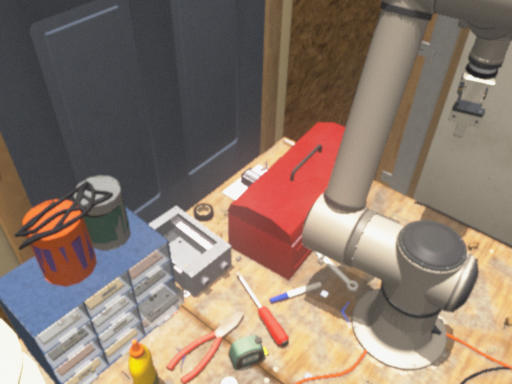

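View pics/top0.png

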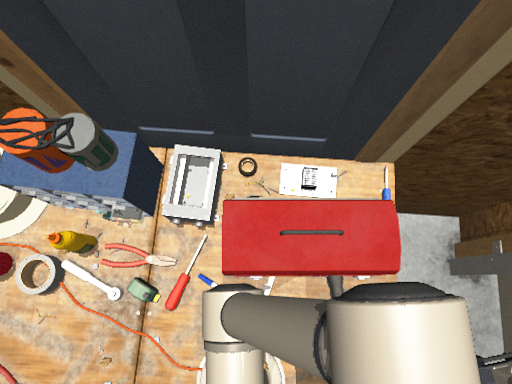

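The top view shows the enclosure at about (193,185), the plate at (308,180), tape at (248,167), screwdriver at (386,185), and the tool box at (310,237). I'll zoom in for accurate corners.

```bash
python3 - <<'E'
import cv2,numpy as np
c=np.load("top0.npz")["color"][:,:,::-1]
a=cv2.resize(c[138:232,155:235],None,fx=6,fy=6,interpolation=cv2.INTER_CUBIC)
b=cv2.resize(c[148:208,270:350],None,fx=6,fy=6,interpolation=cv2.INTER_CUBIC)
o=np.zeros((570,800,3),np.uint8)
a=cv2.resize(c[138:230,158:228],None,fx=6,fy=6,interpolation=cv2.INTER_CUBIC) #420x552
b=cv2.resize(c[155:203,273:345],None,fx=5,fy=5,interpolation=cv2.INTER_CUBIC) #360x240
o[:552,:420]=a;o[:240,430:790]=b
cv2.imwrite("pics/crop1.png",o)
E
```

```text
(no output)
```

View pics/crop1.png

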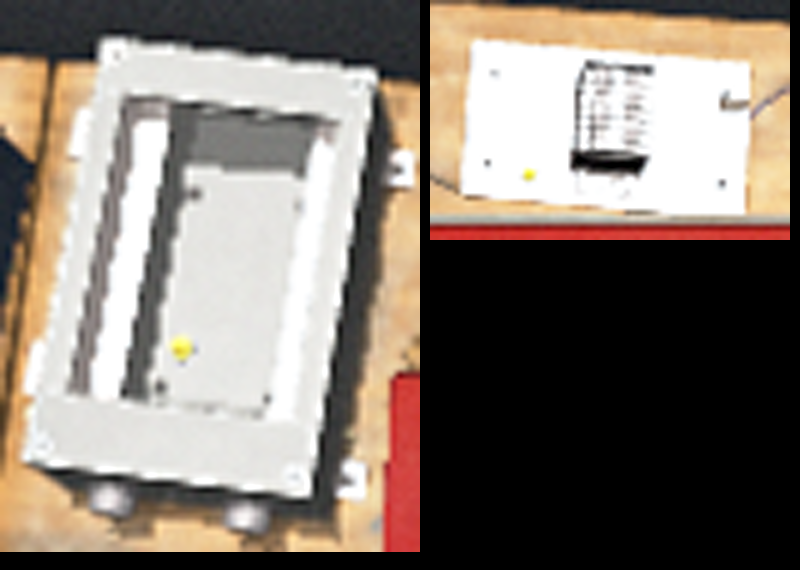

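```bash
cat > h.py <<'E'
import numpy as np,cv2
from scipy.optimize import least_squares
def proj(c,P): return cv2.projectPoints(np.array(P,float),c["rvec"],c["tvec"],c["mtx"],None)[0][:,0]
def tf(p,P):
    P=np.array(P,float);s,co=np.sin(p[2]),np.cos(p[2])
    return np.c_[p[0]+co*P[:,0]-s*P[:,1],p[1]+s*P[:,0]+co*P[:,1],P[:,2]]
def fit(c,P,uv,p0):
    r=least_squares(lambda p:(proj(c,tf(p,P))-uv).ravel(),p0,loss='soft_l1')
    print(r.x.round(4),r.fun.reshape(-1,2).round(1).tolist()); return r.x
E
python3 - <<'E'
from h import *
c=dict(np.load("top0.npz"))
E=np.array([(122,96),(342,125),(275,415),(68,393),(100,38),(378,72),(308,497),(24,462)])/6+[158-.4,138-.4]
PE=[(73,51,80),(73,-51,80),(-73,-51,80),(-73,51,80),(98.5,65.5,80),(98.5,-65.5,80),(-106.5,-65.5,80),(-106.5,65.5,80)]
fit(c,PE,E,[400,150,0])
fit(c,PE[4:],E[4:],[400,150,0])
B=(np.array([(472,40),(750,62),(745,213),(462,193),(530,175)])-[430,0])/5+[273-.4,155-.4]
PB=[(84,-48,3),(-84,-48,3),(-84,48,3),(84,48,3),(45,33,12)]
p=fit(c,PB,B,[450,-200,1.5])
q=tf(p,[(21,29,43),(21,-29,43),(-21,-29,43),(-21,29,43)]);print(q, (proj(c,q)-[273-.4,155-.4])*5+[430,0])
for u,h in (((386,185),13),((248,167),19),((310,203),190)):
    R=cv2.Rodrigues(c["rvec"])[0];C=-R.T@c["tvec"].ravel();d=R.T@np.linalg.inv(c["mtx"])@[*u,1];print((C+d*(h-C[2])/d[2]).round())
E
```

```text
[ 5.182606e+02  1.715037e+02 -5.670000e-02] [[0.2, -0.5], [-0.7, -1.0], [2.2, 1.1], [-0.3, 0.1], [0.5, 0.1], [-0.2, -0.0], [0.0, 0.2], [-0.6, 0.0]]
[ 5.184582e+02  1.713253e+02 -5.300000e-02] [[0.4, 0.1], [-0.3, -0.2], [0.2, 0.0], [-0.4, 0.0]]
[ 563.2421 -160.7417  -29.8522] [[0.1, 0.2], [-0.3, -0.1], [-0.1, 0.4], [0.1, 0.2], [0.2, -0.8]]
[[ 534.39187244 -139.53641184   43.        ]
 [ 592.39041178 -139.94803624   43.        ]
 [ 592.09233894 -181.94697851   43.        ]
 [ 534.0937996  -181.53535412   43.        ]] [[578.26483485 153.71759222]
 [582.82146736  57.91092446]
 [654.75448806  63.21813935]
 [651.17250095 159.13812534]]
[ 561. -391.   13.]
[586.  21.  19.]
[ 451. -143.  190.]
```

```bash
python3 -m pendant '[[[0.01,-0.005,-0.02],[0,0,0],0.0918],[[0.04,-0.02,-0.05],[0,0,0],0.0918],[[0.075,-0.034,-0.06],[0,0,0],0.0918],[[0.112,-0.05,-0.06],[0,0,0],0.0918],[[0.149,-0.067,-0.06],[0,0,0],0.0918],[[0.186,-0.084,-0.06],[0,0,0],0.0918],[[0.223,-0.101,-0.06],[0,0,0],0.0918],[[0.260,-0.117,-0.06],[0,0,0],0.0918],[[0.297,-0.134,-0.06],[0,0,0],0.0918],[[0.334,-0.151,-0.06],[0,0,0],0.0918]]'
python3 -m pendant '[[[0.034,-0.015,0],[0,0,0.05],0.0918],[[0.068,-0.031,0],[0,0,0.12],0.0918],[[0.102,-0.046,0.01],[0,0,0.2],0.0918],[[0.136,-0.062,0.03],[0,0,0.261],0.0918],[[0.16,-0.073,0.06],[0,0,0.261],0.0918],[[0.17,-0.077,0.09],[0,0,0.261],0.0918],[[0.17,-0.077,0.11],[0,0,0.261],0.0918],[[0.17,-0.077,0.11],[0,0,0.261],0.0918]]'
python3 - <<'E'
from plant import *
import cv2,numpy as np
o=get_obs();print(o["tool_pos"],o["tcp_rot"],o["joint_positions"],o["contact_force"])
c=capture("wrist");np.savez("w1.npz",**c)
cv2.imwrite("pics/w1.png",cv2.resize(c["color"][:,:,::-1],None,fx=1.5,fy=1.5))
R=cv2.Rodrigues(np.array(c["rvec"]))[0];print((-R.T@np.array(c["tvec"]).ravel()),R.round(3).tolist())
E
```

```text
time: 0.93
tool_pos: [418.4, -276.5, 464.6]
tcp_rot: [-3.141, 0.0, 0.254]
contact_force: [0.3, -1.9, 1.0]
grip_width: 91.9
time: 1.6
tool_pos: [561.9, -159.7, 349.2]
tcp_rot: [-3.138, 0.01, -0.005]
contact_force: [-0.8, -0.5, -0.1]
grip_width: 91.9
[ 561.90822516 -159.65632593  349.23988254] [-3.13772267  0.00956696 -0.00546126] [-4.07955514e-01  4.98797102e-01  1.43456220e+00 -1.98929720e-04
  1.21855170e+00  1.16839018e+00] [-0.8050171  -0.46614699 -0.05060479]
[ 629.04986419 -159.64137503  328.30386272] [[-0.006, -1.0, -0.004], [-0.965, 0.005, 0.261], [-0.261, 0.006, -0.965]]
```

View pics/w1.png

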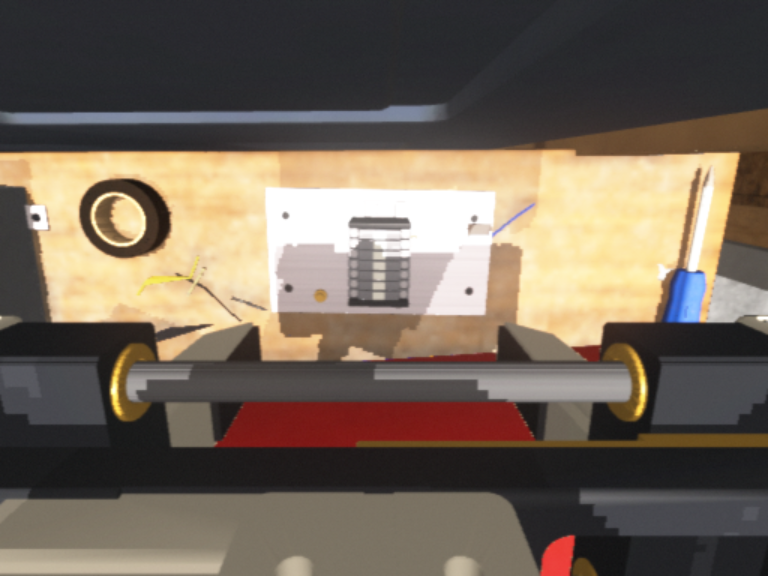

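The wrist view shows the plate with corners at about (267,187), (495,191), (487,315), (275,312), the stud at (320,295), and the terminals centred at about (380,262). I'll refine its pose.

```bash
python3 - <<'E'
from h import *
from plant import get_obs
c=dict(np.load("w1.npz"))
B=np.array([(267,187),(495,191),(487,315),(275,312),(320,295)])/1.5-.2
PB=[(84,-48,3),(-84,-48,3),(-84,48,3),(84,48,3),(45,33,12)]
p=fit(c,PB,B,[560,-160,1.56])
q=tf(p,[(21,29,43),(21,-29,43),(-21,-29,43),(-21,29,43)]);print((proj(c,q)*1.5).round())
c=dict(np.load("top0.npz"));R=cv2.Rodrigues(c["rvec"])[0];C=-R.T@c["tvec"].ravel()
for u,h in (((155,213),0),((165,150),0),((127,205),100),((127,205),150),((137,133),150),((222,200),190),((222,200),190)):
    d=R.T@np.linalg.inv(c["mtx"])@[*u,1];print(u,h,(C+d*(h-C[2])/d[2]).round())
o=get_obs();print(o["tool_pos"],o["tcp_rot"])
E
```

```text
[ 564.476  -159.5688    1.5505] [[-0.2, -0.0], [1.3, -0.5], [-0.3, -0.1], [-1.3, -0.2], [0.5, 1.7]]
[[349. 305.]
 [349. 221.]
 [413. 222.]
 [410. 306.]]
(155, 213) 0 [432. 284.   0.]
(165, 150) 0 [629. 281.   0.]
(127, 205) 100 [432. 331. 100.]
(127, 205) 150 [423. 311. 150.]
(137, 133) 150 [618. 316. 150.]
(222, 200) 190 [444.  70. 190.]
(222, 200) 190 [444.  70. 190.]
[ 562.18457627 -160.40877403  352.21576249] [-3.13938829  0.00562943 -0.00640096]
```

```bash
python3 -m pendant '[[[0.0015,0,0.015],[0,0,0.005],0.0918],[[0.0015,0,0.045],[0,0,0.01],0.0918],[[0.0015,0,0.075],[0,0,0.01],0.0918],[[0.0015,0,0.1],[0,0,0.01],0.0918],[[0.0015,0,0.12],[0,0,0.01],0.0918],[[0.0015,0,0.135],[0,0,0.01],0.0918],[[0.0015,0,0.145],[0,0,0.01],0.0918],[[0.0015,0,0.15],[0,0,0.01],0.0918],[[0.0015,0,0.15],[0,0,0.01],0.0918],[[0.0015,0,0.15],[0,0,0.01],0.0918]]'
python3 - <<'E'
from plant import *
import cv2,numpy as np
o=get_obs();print(o["tool_pos"],o["tcp_rot"],o["contact_force"])
c=capture("wrist");np.savez("w2.npz",**c)
cv2.imwrite("pics/w2.png",c["color"][:,:,::-1])
E
```

```text
time: 2.48
tool_pos: [564.4, -161.4, 206.0]
tcp_rot: [3.141, -0.002, -0.017]
contact_force: [0.6, 0.5, -0.1]
grip_width: 91.5
[ 564.37496311 -161.39262083  205.98230353] [ 3.14070773e+00 -1.84231216e-03 -1.74928332e-02] [ 0.58456315  0.49189031 -0.14158622]
```

View pics/w2.png

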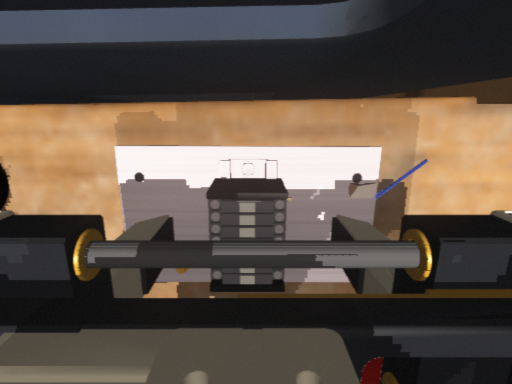

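The fingers straddle the terminal row evenly (row at columns 209–287, fingers at about 172 and 333). I'll go down 19.5 mm, close and lift gently.

```bash
python3 -m pendant '[[[0,0,0.008],[0,0,0],0.0918],[[0,0,0.015],[0,0,0],0.0918],[[0,0,0.019],[0,0,0],0.0918],[[0,0,0.0195],[0,0,0],0.0918],[[0,0,0.0195],[0,0,0],0.06],[[0,0,0.0195],[0,0,0],0.035],[[0,0,0.0195],[0,0,0],0.02],[[0,0,0.0195],[0,0,0],0.02],[[0,0,0.0195],[0,0,0],0.02],[[0,0,0.0195],[0,0,0],0.02]]'
python3 -m pendant '[[[0,0,0],[0,0,0],0.02],[[0,0,0],[0,0,0],0.02],[[0,0,0],[0,0,0],0.02],[[0,0,-0.001],[0,0,0],0.02],[[0,0,-0.003],[0,0,0],0.02],[[0,0,-0.006],[0,0,0],0.02],[[0,0,-0.01],[0,0,0],0.02],[[0,0,-0.015],[0,0,0],0.02],[[0,0,-0.02],[0,0,0],0.02],[[0,0,-0.02],[0,0,0],0.02]]'
```

```text
time: 3.37
tool_pos: [564.0, -161.0, 185.4]
tcp_rot: [3.141, -0.0, -0.017]
contact_force: [0.2, 0.9, 0.3]
grip_width: 56.8
time: 4.2
tool_pos: [564.3, -161.2, 206.6]
tcp_rot: [3.141, -0.002, -0.017]
contact_force: [1.1, 0.2, -4.4]
grip_width: 41.7
```

```bash
python3 -m pendant '[[[0,0,-0.01],[0,0,0],0.02],[[0,0,-0.03],[0,0,0],0.02],[[0,0,-0.055],[0,0,0],0.02],[[-0.002,0,-0.085],[0,0,0],0.02],[[-0.006,0,-0.115],[0,0,0],0.02],[[-0.014,0,-0.145],[0,0,0],0.02],[[-0.024,0,-0.175],[0,0,0],0.02],[[-0.034,0,-0.2],[0,0,0],0.02],[[-0.044,0,-0.215],[0,0,0],0.02],[[-0.05,0,-0.222],[0,0,0],0.02]]'
python3 -m pendant '[[[-0.003,-0.005,0],[0,0,-0.02],0.02],[[-0.005,-0.016,0],[0,0,-0.08],0.02],[[-0.008,-0.032,0],[0,0,-0.16],0.02],[[-0.01,-0.05,0],[0,0,-0.24],0.02],[[-0.01,-0.07,0],[0,0,-0.33],0.02],[[-0.01,-0.09,0],[0,0,-0.42],0.02],[[-0.01,-0.11,0],[0,0,-0.51],0.02],[[-0.01,-0.13,0],[0,0,-0.6],0.02],[[-0.01,-0.15,0],[0,0,-0.69],0.02],[[-0.01,-0.165,0],[0,0,-0.76],0.02]]'
python3 -c "
from plant import *
o=get_obs();print(o['tool_pos'],o['tcp_rot'],o['joint_positions'],o['contact_force'])"
```

```text
time: 5.03
tool_pos: [513.0, -159.9, 430.6]
tcp_rot: [3.14, -0.004, -0.017]
contact_force: [1.2, -0.3, -4.3]
grip_width: 42.1
time: 5.87
tool_pos: [506.5, 6.9, 425.6]
tcp_rot: [-3.139, 0.001, 0.749]
contact_force: [1.1, 0.4, -3.6]
grip_width: 41.6
[506.49284998   6.93534632 425.59550811] [-3.13882589e+00  1.44535979e-03  7.49059843e-01] [-1.37888424e-01  2.92630917e-01  1.53641846e+00  6.48630231e-04
  1.31560113e+00  6.83685363e-01] [ 1.08008978  0.43373677 -3.56621299]
```

```bash
python3 -m pendant '[[[0.006,-0.006,0],[0,0,-0.08],0.02],[[0.012,-0.012,0],[0,0,-0.16],0.02],[[0.018,-0.018,0],[0,0,-0.25],0.02],[[0.025,-0.025,0],[0,0,-0.34],0.02],[[0.032,-0.031,0],[0,0,-0.43],0.02],[[0.039,-0.038,0],[0,0,-0.52],0.02],[[0.046,-0.044,0],[0,0,-0.61],0.02],[[0.052,-0.051,0],[0,0,-0.70],0.02],[[0.058,-0.056,0],[0,0,-0.76],0.02],[[0.058,-0.056,0],[0,0,-0.773],0.02]]'
python3 -m pendant '[[[0,0,0],[0,0,0],0.02],[[0,0,0],[0,0,0],0.02],[[0,0,0],[0,0,0],0.02]]'
python3 - <<'E'
from plant import *
import cv2,numpy as np
c=capture("wrist");np.savez("w3.npz",**c)
cv2.imwrite("pics/w3.png",cv2.resize(c["color"][:,:,::-1],None,fx=1.5,fy=1.5,interpolation=cv2.INTER_CUBIC))
R=cv2.Rodrigues(np.array(c["rvec"]))[0];print((-R.T@np.array(c["tvec"]).ravel()))
o=get_obs();print(o['tool_pos'],o['tcp_rot'],o['joint_positions'],o['contact_force'])
E
```

```text
time: 6.7
tool_pos: [511.4, 87.0, 425.6]
tcp_rot: [-3.139, -0.001, 1.521]
contact_force: [-0.1, 0.3, -4.7]
grip_width: 42.0
time: 6.95
tool_pos: [511.6, 85.2, 426.7]
tcp_rot: [-3.141, 0.0, 1.514]
contact_force: [0.3, -0.0, -4.6]
grip_width: 41.6
[515.37377692 152.70341576 406.40243589]
[511.60737141  85.16849669 426.8886333 ] [-3.14101654e+00  2.20086292e-04  1.51443757e+00] [ 1.71639460e-02  3.13664494e-01  1.50282319e+00 -1.82630677e-04
  1.32569570e+00  7.35671328e-02] [-0.65136208 -0.23496076 -4.6817659 ]
```

View pics/w3.png

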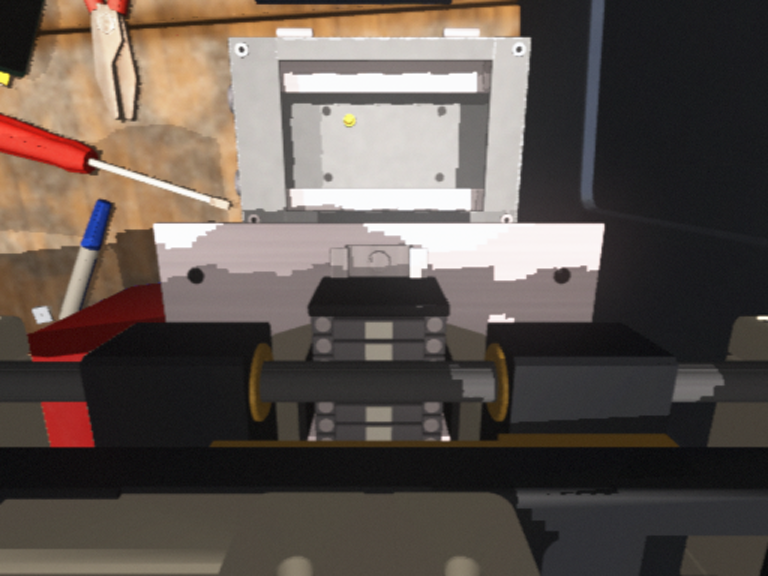

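```bash
python3 - <<'E'
from h import *
c=dict(np.load("w3.npz"))
E=np.array([(279,60),(492,61),(486,210),(282,210),(230,38),(531,38)])/1.5-.2
PE=[(-73,51,80),(73,51,80),(73,-51,80),(-73,-51,80),(-106.5,65.5,80),(98.5,65.5,80)]
fit(c,PE[:4],E[:4],[518,171,-.055]); fit(c,PE,E,[518,171,-.055])
B=np.array([(154,223),(604,223)])/1.5-.2
z=426.9-186.3+3
p=fit(c,[(-84,48,z),(84,48,z)],B,[511,85,-.055])
# zoom for edge check
a=cv2.resize(c["color"][20:152,140:365,::-1],None,fx=3.5,fy=3.5,interpolation=cv2.INTER_CUBIC)
for P in PE: 
    pass
cv2.imwrite("pics/w3z.png",a)
E
```

```text
[ 5.208562e+02  1.739745e+02 -6.010000e-02] [[-0.4, -0.3], [0.3, -0.6], [-2.0, 0.7], [2.6, 0.3]]
[ 5.210193e+02  1.735110e+02 -5.930000e-02] [[-0.2, 0.2], [0.5, -0.2], [-1.8, 1.1], [2.9, 0.8], [-1.5, -0.9], [0.7, -0.5]]
[ 5.115137e+02  8.559710e+01 -5.700000e-02] [[-0.5, 0.1], [0.5, 0.1]]
```

View pics/w3z.png

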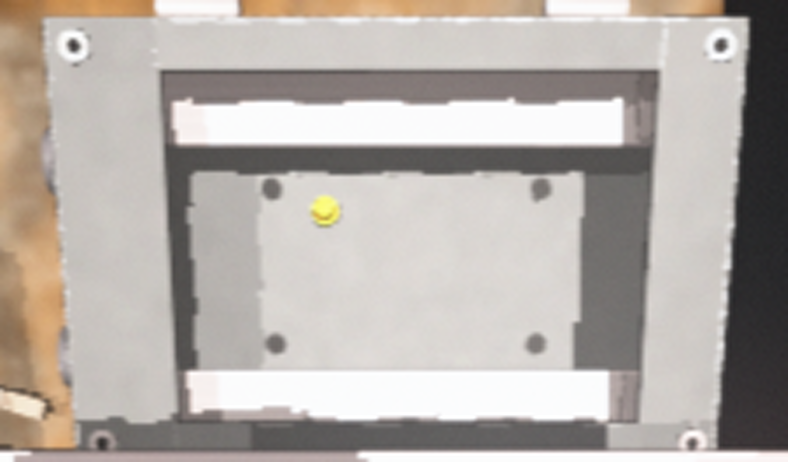

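```bash
python3 - <<'E'
from h import *
c=dict(np.load("w3.npz"))
E=np.array([(160,70),(660,70),(638,422),(176,422),(44,18),(748,18)])/3.5-.4+[140,20]
PE=[(-73,51,80),(73,51,80),(73,-51,80),(-73,-51,80),(-106.5,65.5,80),(98.5,65.5,80)]
fit(c,PE[:4],E[:4],[518,171,-.055]); fit(c,PE,E,[518,171,-.055])
E
grep -n "" h.py | head -0
```

```text
[ 5.207282e+02  1.741070e+02 -5.870000e-02] [[-0.1, -0.2], [-0.2, 0.0], [-0.1, 0.2], [0.5, -0.1]]
[ 5.207240e+02  1.737822e+02 -5.830000e-02] [[-0.1, 0.2], [-0.2, 0.4], [-0.1, 0.4], [0.5, 0.3], [-0.9, -0.7], [0.8, -0.5]]
```

The zoom shows the opening corners at (160,70), (660,70), (638,422), (176,422), giving the enclosure at about (520.5, 173.7) and yaw −0.058. I'll go above it and tilt the near end down by 0.22 rad.

```bash
python3 -m pendant '[[[0.008,-0.002,0],[0,0,0],0.02],[[0.025,-0.006,0],[0,0,0],0.02],[[0.045,-0.011,0],[-0.02,0,0],0.02],[[0.065,-0.016,0.005],[-0.06,0,0],0.02],[[0.08,-0.019,0.02],[-0.11,0,0],0.02],[[0.0887,-0.0211,0.045],[-0.16,0,0],0.02],[[0.0887,-0.0211,0.07],[-0.2,0,0],0.02],[[0.0887,-0.0211,0.095],[-0.22,0,0],0.02],[[0.0887,-0.0211,0.11],[-0.22,0,0],0.02],[[0.0887,-0.0211,0.115],[-0.22,0,0],0.02]]'
python3 -m pendant '[[[0,0,0],[0,0,0],0.02],[[0,0,0],[0,0,0],0.02],[[0,0,0],[0,0,0],0.02]]'
python3 - <<'E'
from plant import *
import cv2,numpy as np
c=capture("wrist");np.savez("w4.npz",**c)
cv2.imwrite("pics/w4.png",cv2.resize(c["color"][:,:,::-1],None,fx=1.5,fy=1.5,interpolation=cv2.INTER_CUBIC))
o=get_obs();print(o['tool_pos'],o['tcp_rot'],o['joint_positions'],o['contact_force'],o['moment'])
E
```

```text
time: 7.83
tool_pos: [494.2, 175.4, 309.4]
tcp_rot: [2.927, 0.001, 1.515]
contact_force: [0.4, 0.3, -5.6]
grip_width: 42.1
time: 8.08
tool_pos: [496.0, 175.4, 313.6]
tcp_rot: [2.919, -0.001, 1.515]
contact_force: [-0.4, -1.6, -4.8]
grip_width: 42.3
[495.95899364 175.34243079 313.59655198] [ 2.91894784e+00 -7.52531058e-04  1.51548718e+00] [ 0.20941827  0.39350904  1.73444549 -0.07964136  0.79990703  0.31419144] [-0.13767336  0.91899733 -4.63370947] [-0.00168791  0.20271374  0.01238052]
```

View pics/w4.png

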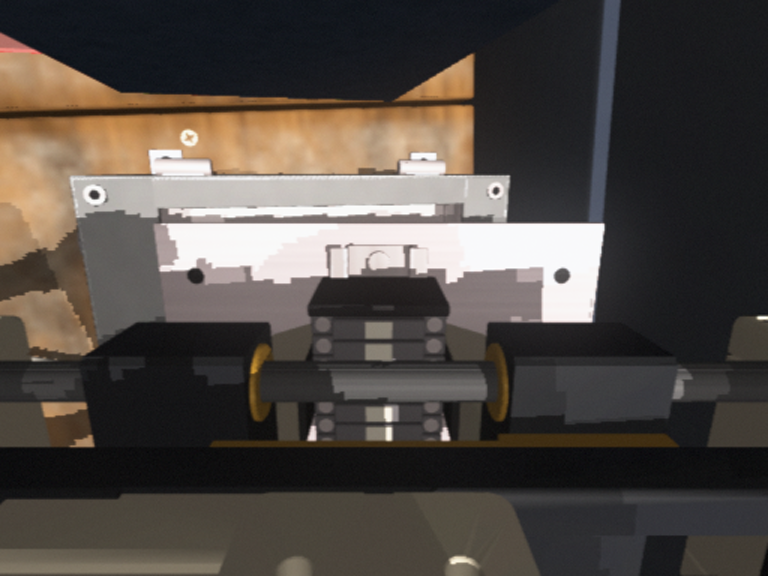

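```bash
python3 - <<'E'
from h import *
c=dict(np.load("w4.npz"))
print(proj(c,tf([520.5,173.7,-.058],[(-73,51,80),(73,51,80),(-106.5,65.5,80),(98.5,65.5,80)]))*1.5)
g=c["color"][100:160,30:360,::-1]
E=np.array([(159,209),(463,205),(71,176),(510,176)])/1.5-.2
PE=[(-73,51,80),(73,51,80),(-106.5,65.5,80),(98.5,65.5,80)]
fit(c,PE,E,[520,174,-.058])
fit(c,PE[2:],E[2:],[520,174,-.058])
E
```

```text
[[157.44671784 208.80881638]
 [462.85671423 203.94281026]
 [ 67.09204846 175.43348169]
 [509.85686225 175.07534491]]
[ 5.209343e+02  1.734353e+02 -5.960000e-02] [[0.0, 0.2], [0.7, -0.0], [-1.4, -0.1], [0.7, 0.1]]
[ 5.214154e+02  1.733795e+02 -5.900000e-02] [[-0.6, 0.1], [1.2, 0.1]]
```

```bash
python3 -m pendant '[[[0,-0.0011,0.005],[0,0,0.0035],0.02],[[0,-0.0029,0.013],[0,0,0.0035],0.02],[[0,-0.0048,0.021],[0,0,0.0035],0.02],[[0,-0.0066,0.029],[0,0,0.0035],0.02],[[0,-0.0084,0.037],[0,0,0.0035],0.02],[[0,-0.01,0.044],[0,0,0.0035],0.02],[[0,-0.0109,0.048],[0,0,0.0035],0.02],[[0,-0.0113,0.0497],[0,0,0.0035],0.02],[[0,-0.0113,0.0497],[0,0,0.0035],0.02],[[0,-0.0113,0.0497],[0,0,0.0035],0.02]]'
python3 -c "
from plant import *
o=get_obs();print(o['tool_pos'],o['tcp_rot'],o['contact_force'],o['moment'])"
```

```text
time: 8.97
tool_pos: [495.4, 175.3, 261.3]
tcp_rot: [2.921, -0.001, 1.512]
contact_force: [0.6, 0.2, -4.9]
grip_width: 41.9
[495.43096691 175.28788972 261.34572085] [ 2.92116023e+00 -7.65073952e-04  1.51240900e+00] [ 0.63273651  0.19790749 -4.90782035] [-0.01610256  0.24669928  0.0102667 ]
```

```bash
python3 -m pendant '[[[0,-0.003,-0.0007],[0,0,0],0.02],[[0,-0.008,-0.0018],[0,0,0],0.02],[[0,-0.013,-0.0029],[0,0,0],0.02],[[0,-0.018,-0.004],[0,0,0],0.02],[[0,-0.0225,-0.005],[0,0,0],0.02],[[0,-0.026,-0.0058],[0,0,0],0.02],[[0,-0.0285,-0.0064],[0,0,0],0.02],[[0,-0.03,-0.0067],[0,0,0],0.02],[[0,-0.031,-0.007],[0,0,0],0.02],[[0,-0.031,-0.007],[0,0,0],0.02]]'
for i in 1 2 3; do python3 -m pendant '[[[0,-0.0007,-0.00015],[0,0,0],0.02],[[0,-0.0014,-0.0003],[0,0,0],0.02],[[0,-0.0014,-0.0003],[0,0,0],0.02]]'; done
```

```text
time: 9.8
tool_pos: [463.5, 177.1, 261.3]
tcp_rot: [2.921, -0.001, 1.512]
contact_force: [-0.1, -0.3, -4.6]
grip_width: 41.8
time: 10.05
tool_pos: [462.1, 177.2, 261.2]
tcp_rot: [2.922, -0.001, 1.512]
contact_force: [-0.2, -0.1, -4.6]
grip_width: 42.0
time: 10.3
tool_pos: [460.6, 177.3, 261.2]
tcp_rot: [2.922, -0.001, 1.512]
contact_force: [-1.4, -0.5, -4.9]
grip_width: 41.9
time: 10.55
tool_pos: [459.2, 177.4, 261.3]
tcp_rot: [2.921, -0.001, 1.512]
contact_force: [0.1, 0.5, -5.1]
grip_width: 41.7
```

```bash
for i in 1 2 ; do python3 -m pendant '[[[0,-0.0006,-0.00013],[0,0,0],0.02],[[0,-0.001,-0.0002],[0,0,0],0.02],[[0,-0.001,-0.0002],[0,0,0],0.02]]'; done
```

```text
time: 10.8
tool_pos: [458.7, 177.4, 261.4]
tcp_rot: [2.92, -0.001, 1.513]
contact_force: [3.1, -0.9, -5.3]
grip_width: 42.2
time: 11.05
tool_pos: [458.2, 177.5, 261.6]
tcp_rot: [2.918, -0.001, 1.513]
contact_force: [6.2, -0.6, -7.7]
grip_width: 41.2
```

```bash
python3 -m pendant '[[[0,0.0016,0.0004],[0,0,0],0.02],[[0,0.0034,0.0008],[0,0,0],0.02],[[0,0.0047,0.00105],[0,0,0],0.02],[[0,0.0047,0.00105],[0,0,0],0.02]]'
python3 - <<'E'
from h import *
c=dict(np.load("w3.npz"))
for z in (38,43,48,53,58):
    q=(proj(c,tf([521.3,173.6,-.059],[(0,36,z),(0,-36,z)]))+.4-[140,20])*3.5; print(z,q[:,1].round(1))
E
```

```text
time: 11.38
tool_pos: [462.0, 177.2, 261.0]
tcp_rot: [2.922, -0.001, 1.512]
contact_force: [-0.4, 0.0, -5.0]
grip_width: 41.7
38 [150.8 369.9]
43 [148.3 370.5]
48 [145.7 371.1]
53 [143.  371.8]
58 [140.3 372.4]
```

```bash
python3 -m pendant '[[[0,-0.00033,0.00146],[0,0,0],0.02],[[0,-0.00066,0.0029],[0,0,0],0.02],[[0,-0.001,0.0044],[0,0,0],0.02],[[0,-0.0013,0.0058],[0,0,0],0.02],[[0,-0.0013,0.0058],[0,0,0],0.02]]'; python3 -m pendant '[[[0,-0.00022,0.00098],[0,0,0],0.02],[[0,-0.00044,0.00195],[0,0,0],0.02],[[0,-0.00044,0.00195],[0,0,0],0.02]]';python3 -m pendant '[[[0,-0.00022,0.00098],[0,0,0],0.02],[[0,-0.00044,0.00195],[0,0,0],0.02],[[0,-0.00044,0.00195],[0,0,0],0.02]]'
```

```text
time: 11.8
tool_pos: [461.8, 177.2, 254.8]
tcp_rot: [2.923, -0.0, 1.512]
contact_force: [0.7, -0.8, -4.6]
grip_width: 41.6
time: 12.05
tool_pos: [462.0, 177.2, 253.1]
tcp_rot: [2.922, -0.001, 1.512]
contact_force: [-0.3, -0.7, -4.6]
grip_width: 42.3
time: 12.3
tool_pos: [462.0, 177.2, 251.1]
tcp_rot: [2.922, -0.001, 1.512]
contact_force: [0.1, -0.1, -4.1]
grip_width: 41.9
```

Near end now at about z 51. I'll continue feeling downward.

```bash
python3 -m pendant '[[[0,-0.00022,0.00098],[0,0,0],0.02],[[0,-0.00044,0.00195],[0,0,0],0.02],[[0,-0.00044,0.00195],[0,0,0],0.02]]';python3 -m pendant '[[[0,-0.00022,0.00098],[0,0,0],0.02],[[0,-0.00044,0.00195],[0,0,0],0.02],[[0,-0.00044,0.00195],[0,0,0],0.02]]'
```

```text
time: 12.55
tool_pos: [462.0, 177.2, 249.1]
tcp_rot: [2.922, -0.001, 1.512]
contact_force: [0.1, -1.0, -4.7]
grip_width: 41.9
time: 12.8
tool_pos: [461.9, 177.2, 247.0]
tcp_rot: [2.922, -0.001, 1.512]
contact_force: [-0.1, 0.5, -4.7]
grip_width: 41.7
```

```bash
python3 -m pendant '[[[0,-0.00022,0.00098],[0,0,0],0.02],[[0,-0.00044,0.00195],[0,0,0],0.02],[[0,-0.00044,0.00195],[0,0,0],0.02]]'
```

```text
time: 13.05
tool_pos: [462.1, 177.2, 245.3]
tcp_rot: [2.921, -0.001, 1.512]
contact_force: [-0.4, 0.6, -3.8]
grip_width: 41.5
```

```bash
python3 -m pendant '[[[0,-0.00011,0.0005],[0,0,0],0.02],[[0,-0.00022,0.00098],[0,0,0],0.02],[[0,-0.00022,0.00098],[0,0,0],0.02]]';python3 -m pendant '[[[0,-0.00011,0.0005],[0,0,0],0.02],[[0,-0.00022,0.00098],[0,0,0],0.02],[[0,-0.00022,0.00098],[0,0,0],0.02]]'
python3 -c "
from plant import *
o=get_obs();print(o['tool_pos'],o['tcp_rot'],o['contact_force'],o['moment'])"
```

```text
time: 13.3
tool_pos: [462.1, 177.2, 244.9]
tcp_rot: [2.921, -0.001, 1.512]
contact_force: [-1.3, -0.4, 4.7]
grip_width: 42.1
time: 13.55
tool_pos: [462.2, 177.2, 244.4]
tcp_rot: [2.92, -0.001, 1.512]
contact_force: [-2.0, -1.2, 10.0]
grip_width: 42.1
[462.1772532  177.23722951 244.40836923] [ 2.92021647e+00 -9.27436515e-04  1.51234266e+00] [-1.96377661 -1.17433422 10.02091894] [-0.11509596  1.35557011 -0.00338901]
```

Contact at TCP z ≈ 245.2, so the ledge top is at about 45 mm. I'll lift slightly, then rotate towards level about the near end.

```bash
python3 -m pendant '[[[0,0.0003,-0.0015],[0,0,0],0.02],[[0,0.00066,-0.0029],[0,0,0],0.02],[[0,0.0058,-0.00045],[0.0275,0,0],0.02],[[0,0.011,0.0021],[0.055,0,0],0.02],[[0,0.0159,0.0048],[0.0825,0,0],0.02],[[0,0.02085,0.00756],[0.11,0,0],0.02],[[0,0.0256,0.01055],[0.1375,0,0],0.02],[[0,0.0303,0.01355],[0.165,0,0],0.02],[[0,0.0329,0.0153],[0.18,0,0],0.02],[[0,0.0329,0.0153],[0.18,0,0],0.02]]'
python3 -m pendant '[[[0,0,0],[0,0,0],0.02],[[0,0,0],[0,0,0],0.02]]'
python3 -c "
from plant import *
o=get_obs();print(o['tool_pos'],o['tcp_rot'],o['contact_force'],o['moment'])"
```

```text
time: 14.38
tool_pos: [498.0, 175.0, 234.9]
tcp_rot: [3.102, -0.001, 1.512]
contact_force: [-0.3, 1.3, -4.8]
grip_width: 42.0
time: 14.55
tool_pos: [497.1, 175.2, 235.4]
tcp_rot: [3.101, -0.001, 1.513]
contact_force: [0.4, 0.6, -4.4]
grip_width: 41.7
[497.08321556 175.17877712 235.37206029] [ 3.10145135e+00 -5.23333024e-04  1.51253702e+00] [ 0.44384874  0.63171497 -4.36121325] [-0.04905996 -0.04363381 -0.00955701]
```

```bash
python3 -m pendant '[[[0,0.0015,0.0007],[0.008,0,0],0.02],[[0,0.003,0.0014],[0.016,0,0],0.02],[[0,0.0045,0.0021],[0.024,0,0],0.02],[[0,0.006,0.0028],[0.032,0,0],0.02],[[0,0.0074,0.0035],[0.04,0,0],0.02],[[0,0.0074,0.0035],[0.04,0,0],0.02],[[0,0.0074,0.0035],[0.04,0,0],0.02]]'
python3 -c "
from plant import *
o=get_obs();print(o['tool_pos'],o['tcp_rot'],o['contact_force'],o['moment'])"
```

```text
time: 15.13
tool_pos: [505.0, 174.7, 232.2]
tcp_rot: [-3.142, -0.001, 1.512]
contact_force: [0.3, -0.3, -4.0]
grip_width: 41.8
[505.04039873 174.66685523 232.20014709] [-3.14153044e+00 -6.56668785e-04  1.51221565e+00] [ 0.31566106 -0.30454354 -3.97356671] [-0.01192231 -0.08813829  0.00755284]
```

```bash
python3 -m pendant '[[[0,0,0.0003],[0,0,0],0.02],[[0,0,0.0006],[0,0,0],0.02],[[0,0,0.0006],[0,0,0],0.02]]'; python3 -m pendant '[[[0,0,0.0003],[0,0,0],0.02],[[0,0,0.0006],[0,0,0],0.02],[[0,0,0.0006],[0,0,0],0.02]]'
python3 -c "
from plant import *
o=get_obs();print(o['tool_pos'],o['tcp_rot'],o['contact_force'],o['moment'])"
```

```text
time: 15.38
tool_pos: [504.8, 174.7, 231.7]
tcp_rot: [3.142, -0.001, 1.512]
contact_force: [0.3, -0.0, -4.2]
grip_width: 41.9
time: 15.63
tool_pos: [504.8, 174.8, 231.5]
tcp_rot: [3.141, -0.001, 1.513]
contact_force: [-2.2, -0.3, 0.7]
grip_width: 42.0
[504.81181811 174.75108822 231.51716146] [ 3.14128226e+00 -6.59521202e-04  1.51257900e+00] [-2.21245792 -0.30210491  0.70584121] [-0.14600465  0.02117364 -0.03052354]
```

```bash
python3 -m pendant '[[[0,0,0],[0,0,0],0.02],[[0,0,0],[0,0,0],0.02],[[0,0,0],[0,0,0],0.02],[[0,0.001,0],[0,0,0],0.02],[[0,0.002,0],[0,0,0],0.02],[[0,0.003,0],[0,0,0],0.02],[[0,0.004,0],[0,0,0],0.02],[[0,0.005,0],[0,0,0],0.02],[[0,0.006,0],[0,0,0],0.02],[[0,0.006,0],[0,0,0],0.02]]'
python3 -m pendant '[[[0,0.0007,0],[0,0,0],0.02],[[0,0.0014,0],[0,0,0],0.02],[[0,0.0021,0],[0,0,0],0.02],[[0,0.0028,0],[0,0,0],0.02],[[0,0.0028,0],[0,0,0],0.02]]'
python3 -c "
from plant import *
o=get_obs();print(o['tool_pos'],o['tcp_rot'],o['contact_force'],o['moment'])"
```

```text
time: 16.47
tool_pos: [510.9, 174.5, 231.4]
tcp_rot: [3.141, -0.001, 1.512]
contact_force: [-5.3, -0.0, 4.9]
grip_width: 41.9
time: 16.88
tool_pos: [513.6, 174.3, 231.4]
tcp_rot: [-3.142, -0.001, 1.512]
contact_force: [-5.5, 1.5, 4.5]
grip_width: 42.0
[513.57939703 174.34754265 231.44894456] [-3.14158040e+00 -8.72286430e-04  1.51249495e+00] [-5.5315559   1.46770469  4.51697418] [-0.10134491  0.14993925 -0.01606369]
```

```bash
python3 -m pendant '[[[0,0,-0.0003],[0,0,0],0.02],[[0,0.0005,-0.0005],[0,0,0],0.02],[[0,0.001,-0.0005],[0,0,0],0.02],[[0,0.0015,-0.0005],[0,0,0],0.02],[[0,0.002,-0.0005],[0,0,0],0.02],[[0,0.002,-0.0005],[0,0,0],0.02]]'
python3 -m pendant '[[[0,0.0005,0],[0,0,0],0.02],[[0,0.001,0],[0,0,0],0.02],[[0,0.0015,0],[0,0,0],0.02],[[0,0.002,0],[0,0,0],0.02],[[0,0.002,0],[0,0,0],0.02]]'
python3 -c "
from plant import *
o=get_obs();print(o['tool_pos'],o['tcp_rot'],o['contact_force'],o['moment'])"
```

```text
time: 17.38
tool_pos: [515.8, 174.0, 231.5]
tcp_rot: [3.141, -0.001, 1.512]
contact_force: [-2.5, 0.3, 0.9]
grip_width: 41.8
time: 17.8
tool_pos: [517.4, 173.9, 231.6]
tcp_rot: [-3.14, -0.0, 1.512]
contact_force: [-5.7, 1.2, 1.1]
grip_width: 41.8
[517.36446698 173.94923115 231.5548062 ] [-3.14027878e+00 -4.26040828e-04  1.51242855e+00] [-5.69222953  1.20603141  1.10882606] [-0.09260929  0.35400816  0.00656513]
```

Clip contact is building up. I'll continue in 2 mm steps.

```bash
python3 -m pendant '[[[0,0.0005,0],[0,0,0],0.02],[[0,0.001,0],[0,0,0],0.02],[[0,0.0015,0],[0,0,0],0.02],[[0,0.0015,0],[0,0,0],0.02]]'
python3 -m pendant '[[[0,0.0005,0],[0,0,0],0.02],[[0,0.001,0],[0,0,0],0.02],[[0,0.0015,0],[0,0,0],0.02],[[0,0.0015,0],[0,0,0],0.02]]'
python3 -c "
from plant import *
o=get_obs();print(o['tool_pos'],o['tcp_rot'],o['contact_force'],o['moment'])"
```

```text
time: 18.13
tool_pos: [518.4, 173.9, 231.6]
tcp_rot: [-3.139, -0.0, 1.512]
contact_force: [-8.5, 1.2, 4.5]
grip_width: 41.8
time: 18.47
tool_pos: [519.8, 173.9, 231.7]
tcp_rot: [-3.139, -0.0, 1.512]
contact_force: [-8.5, -0.0, 5.4]
grip_width: 41.9
[519.7679533  173.87310366 231.66084411] [-3.13863972e+00 -3.10123436e-04  1.51246218e+00] [-8.47665116 -0.02864147  5.42612265] [0.03860024 0.74562779 0.05214206]
```

```bash
python3 -m pendant '[[[0,0.0005,0],[0,0,0],0.02],[[0,0.001,0],[0,0,0],0.02],[[0,0.0015,0],[0,0,0],0.02],[[0,0.0015,0],[0,0,0],0.02]]'
python3 -m pendant '[[[0,0.0005,0],[0,0,0],0.02],[[0,0.001,0],[0,0,0],0.02],[[0,0.0015,0],[0,0,0],0.02],[[0,0.0015,0],[0,0,0],0.02]]'
python3 -c "
from plant import *
o=get_obs();print(o['tool_pos'],o['tcp_rot'],o['contact_force'],o['moment'])"
```

```text
time: 18.8
tool_pos: [521.5, 173.8, 231.6]
tcp_rot: [-3.139, -0.0, 1.513]
contact_force: [-6.1, 0.3, 3.4]
grip_width: 41.6
time: 19.13
tool_pos: [523.1, 173.7, 231.6]
tcp_rot: [-3.14, -0.0, 1.512]
contact_force: [-5.7, 0.3, 2.7]
grip_width: 42.2
[523.08137356 173.70281949 231.60081019] [-3.13958755e+00 -4.37232787e-04  1.51249170e+00] [-5.66155932  0.26516831  2.72012469] [0.00186138 0.53381899 0.01523432]
```

```bash
python3 -m pendant '[[[0,0.0005,0],[0,0,0],0.02],[[0,0.001,0],[0,0,0],0.02],[[0,0.0015,0],[0,0,0],0.02],[[0,0.0015,0],[0,0,0],0.02]]'
python3 -m pendant '[[[0,0.0005,0],[0,0,0],0.02],[[0,0.001,0],[0,0,0],0.02],[[0,0.001,0],[0,0,0],0.02]]'
```

```text
time: 19.47
tool_pos: [524.6, 173.6, 231.6]
tcp_rot: [-3.14, -0.0, 1.512]
contact_force: [-7.0, 0.8, 3.0]
grip_width: 42.0
time: 19.72
tool_pos: [525.3, 173.6, 231.6]
tcp_rot: [-3.139, -0.0, 1.513]
contact_force: [-9.3, -0.4, 4.4]
grip_width: 42.0
```

```bash
python3 -m pendant '[[[0,0.0005,0],[0,0,0],0.02],[[0,0.001,0],[0,0,0],0.02],[[0,0.001,0],[0,0,0],0.02]]'
python3 -m pendant '[[[0,0.0005,0],[0,0,0],0.02],[[0,0.001,0],[0,0,0],0.02],[[0,0.001,0],[0,0,0],0.02]]'
python3 -c "
from plant import *
o=get_obs();print(o['tool_pos'],o['tcp_rot'],o['contact_force'],o['moment'])"
```

```text
time: 19.97
tool_pos: [525.7, 173.6, 231.6]
tcp_rot: [-3.137, -0.0, 1.513]
contact_force: [-11.4, 1.0, 7.9]
grip_width: 41.8
time: 20.22
tool_pos: [526.1, 173.5, 231.6]
tcp_rot: [-3.135, 0.0, 1.513]
contact_force: [-15.3, 0.5, 10.4]
grip_width: 41.5
[526.0559975  173.54981612 231.6016819 ] [-3.13478001e+00  3.09709386e-04  1.51293330e+00] [-15.31756433   0.4512108   10.3587743 ] [0.01990348 1.58762647 0.10104224]
```

Force rises steadily with the plate's computed position fixed at about 524.8: the stops. I'll relieve most of the push, then open gently.

```bash
python3 -m pendant '[[[0,-0.0006,0],[0,0,0],0.02],[[0,-0.0012,0],[0,0,0],0.02],[[0,-0.0018,0],[0,0,0],0.02],[[0,-0.0018,0],[0,0,0],0.02]]'
python3 -c "
from plant import *
o=get_obs();print(o['tool_pos'],o['tcp_rot'],o['contact_force'],o['moment'])"
```

```text
time: 20.55
tool_pos: [525.4, 173.5, 231.4]
tcp_rot: [-3.138, -0.0, 1.513]
contact_force: [-8.8, 0.3, 3.6]
grip_width: 41.7
[525.35270206 173.53941877 231.41732346] [-3.13843581e+00 -1.03610678e-04  1.51286413e+00] [-8.8462982   0.34960644  3.63131283] [0.04113601 0.77223036 0.09672821]
```

```bash
python3 -m pendant '[[[0,-0.0005,0],[0,0,0],0.02],[[0,-0.001,0],[0,0,0],0.02],[[0,-0.001,-0.0003],[0,0,0],0.02]]'
python3 -m pendant '[[[0,0,0],[0,0,0],0.045],[[0,0,0],[0,0,0],0.05],[[0,0,0],[0,0,0],0.058],[[0,0,0],[0,0,0],0.06],[[0,0,0],[0,0,0],0.06],[[0,0,0],[0,0,0],0.06],[[0,0,0],[0,0,0],0.06]]'
python3 -c "
from plant import *
o=get_obs();print(o['tool_pos'],o['tcp_rot'],o['contact_force'],o['moment'],o['grip_width'])"
```

```text
time: 20.8
tool_pos: [525.0, 173.5, 231.4]
tcp_rot: [-3.14, -0.0, 1.513]
contact_force: [-1.9, 0.4, -5.0]
grip_width: 42.2
time: 21.38
tool_pos: [525.5, 173.5, 232.0]
tcp_rot: [3.141, -0.001, 1.512]
contact_force: [0.5, -0.0, -0.5]
grip_width: 60.0
[525.4737277  173.48523778 231.98575284] [ 3.14121787e+00 -7.39228288e-04  1.51231400e+00] [ 0.47234978 -0.03229135 -0.49006512] [-0.00556953 -0.03854002 -0.03275881] 59.97030369255067
```

```bash
python3 -m pendant '[[[0,0,-0.003],[0,0,0],0.06],[[0,0,-0.01],[0,0,0],0.06],[[0,0,-0.02],[0,0,0],0.06],[[0,0,-0.04],[0,0,0],0.06],[[0,0,-0.065],[0,0,0],0.06],[[0,0,-0.095],[0,0,0],0.06],[[-0.01,0,-0.125],[0,0,0],0.06],[[-0.03,0,-0.15],[0,0,0],0.06],[[-0.055,0,-0.165],[0,0,0],0.06],[[-0.07,0,-0.17],[0,0,0],0.06]]'
python3 -m pendant '[[[0,0,0],[0,0,0],0.06],[[0,0,0],[0,0,0],0.06],[[0,0,0],[0,0,0],0.06]]'
python3 - <<'E'
from plant import *
import cv2,numpy as np
c=capture("wrist");np.savez("w5.npz",**c)
cv2.imwrite("pics/w5.png",cv2.resize(c["color"][:256,:,::-1],None,fx=1.5,fy=1.5,interpolation=cv2.INTER_CUBIC))
o=get_obs();print(o['tool_pos'],o['tcp_rot'],o['contact_force'])
E
```

```text
time: 22.22
tool_pos: [521.2, 102.2, 406.3]
tcp_rot: [3.135, -0.001, 1.512]
contact_force: [1.1, 0.7, -0.1]
grip_width: 60.2
time: 22.47
tool_pos: [521.1, 104.0, 401.9]
tcp_rot: [-3.141, -0.001, 1.512]
contact_force: [0.2, 0.0, -0.4]
grip_width: 60.2
[521.09790457 104.21609227 401.51612753] [-3.14071032e+00 -9.28686990e-04  1.51294976e+00] [-0.40439958  0.83279972 -0.14192521]
```

View pics/w5.png

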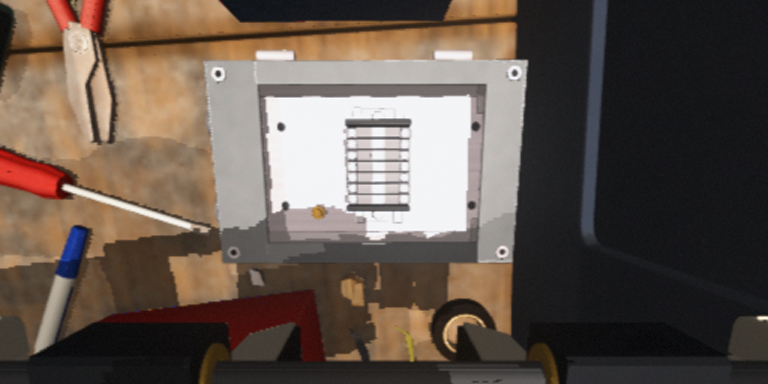

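The plate lies inside with holes at (281,127), (475,127), (286,206), (471,206) and the stud at (318,212). A numeric check against the felt stop position follows.

```bash
python3 - <<'E'
from h import *
c=dict(np.load("w5.npz"))
H=np.array([(281,127),(475,127),(471,206),(286,206)])/1.5-.2
f=lambda p:(proj(c,tf(p[:3],[(-p[3],p[4],48),(p[3],p[4],48),(p[3],-p[4],48),(-p[3],-p[4],48)]))-H).ravel()
r=least_squares(f,[524,173,-.06,75,33]);print(r.x.round(4),r.fun.round(1))
E=np.array([(258,84),(488,84),(481,243),(268,243),(205,61),(528,60),(514,263),(224,263)])/1.5-.2
PE=[(73*a,51*b,80) for a,b in((-1,1),(1,1),(1,-1),(-1,-1))]+[(-106.5,65.5,80),(98.5,65.5,80),(98.5,-65.5,80),(-106.5,-65.5,80)]
fit(c,PE,E,[521,173,-.058])
print((proj(c,tf([524.8,173.5,-.059+np.pi],[(45,33,57)]))+.2)*1.5)
from plant import *
import sys
a=np.load("top0.npz")["color"].astype(int);b=capture("top")["color"]
cv2.imwrite("pics/top1.png",cv2.resize(b[120:320,80:420,::-1],None,fx=2,fy=2))
E
```

```text
[ 5.247693e+02  1.736646e+02 -5.830000e-02  6.997320e+01  2.820350e+01] [ 0.3  0.1  0.  -0.1 -0.  -0.  -0.3  0.1]
[ 5.217771e+02  1.737278e+02 -5.680000e-02] [[0.7, 0.6], [-0.3, 0.2], [-1.5, -0.2], [0.9, 0.1], [-0.5, -0.5], [1.0, -0.5], [-0.1, -0.0], [-0.5, 0.4]]
[[317.3036793  213.78527077]]
```

View pics/top1.png

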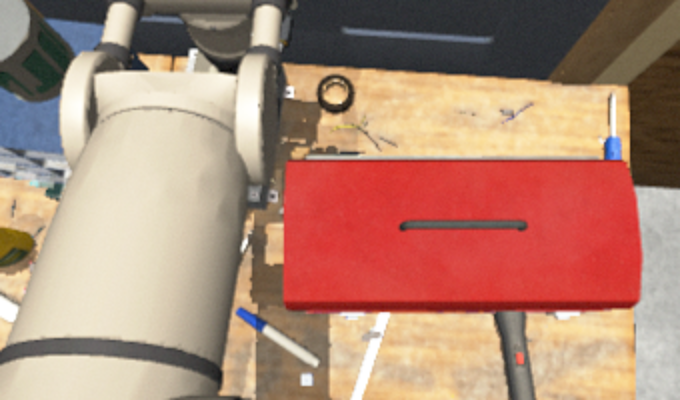

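The plate measures x 524.8, y 173.7, yaw −0.058, which matches where I felt the stops. Tape and blue screwdriver are in place and the robot touches nothing, so I'm handing in.

```bash
python3 -c "
from plant import *
print(close_job())"
```

```text
the job is handed in; nothing more can be done
None
```

The mounting plate is in the enclosure, flat on both ledges, under both clips and against the stops. I released it and handed the job in after about 22.5 s of the 72 s allowed.

**What I did:**
- I gripped the plate by the terminals and turned it at height, above the tool box and the enclosure.
- I passed it in tilted 0.22 rad, near end first under the wide lip. I felt the end wall lightly and backed off about 3 mm.
- I felt the ledges at about 45 mm above the bench and laid the plate flat on them.
- I slid it under the clips, which took up to about 8.5 N, and on to the stops, where I pushed with at most about 15 N. I eased the push off to about 2 N before opening the fingers.

**Last checks:**
- **Position:** the wrist camera put the plate centre at x 524.8 mm, the same as where I felt the stops (524.8 mm). It lies about 3 mm beyond the enclosure origin in x and within 1 mm of the long axis. Its yaw is within about 0.002 rad of the enclosure's.
- **Contact:** the force on the open, withdrawn gripper was near zero.
- **Bystander tools:** the tape and blue screwdriver looked undisturbed in the last top view. The jaw end of the pliers was in the last wrist picture, but I did not measure it against the start. The arm was never near the pliers.

**Limits of these checks:**
- The two stops were not tested separately. That both are touched rests on the small moment about the vertical (0.1 N m) during the push and on the yaw agreement.
- The cameras disagreed on the enclosure's position by 2 to 3 mm. I used the wrist camera's values and corrected x by feel.

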